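# Shut the battery safety box with the hook pole

## Robot

A 6-joint arm with a two-finger parallel gripper is mounted at the origin on the work surface. World frame = base frame: x ahead of the robot, y to its left, z up, the work surface at z = 0. Lengths are in m, angles in rad, forces in N, time in s.
With the tool pointing down it reaches from about 0.225 to 0.875 m from the base axis. Payload 3.4 kg.
Tool frame: the origin (TCP) lies between the finger pads; the fingertips stand 8 mm ahead of it and the grasp point (between the pads) lies 11 mm behind it; z points along the fingers, y is the line along which they close (so a half turn about z gives the same grasp; the last joint's range is limited). The gripper opens to 85 mm and grips with 20 to 120 N. Pads are 22 mm wide; open, the fingers measure 114 mm over their backs; the gripper's body (76 mm by 85 mm) begins 54 mm behind the grasp point. The pads swing forward as they close: fully open they stand 13 mm farther back than shut.
Start: joints at [1.069, 0.276, 1.505, -0, 1.361, -0.121], TCP at [0.214, 0.534, 0.239] pointing down, gripper open.
Joint ranges: [-2.89, 2.89], [-0.75, 2.08], [0.22, 2.7], [-1.18, 4.32], [0.11, 2.71], [-2.7, 2.7]. Speed limits (rad/s): [2.57, 2.57, 3.14, 3.14, 3.14, 3.14].

## Interface

Orientations are given as a unit quaternion [w, x, y, z].
In Python, from rig import manip gives the robot as it stands.
- The arm moves only by the tool move_arm, never from a script. Its argument "deltas" is a list that holds one entry, the list of rows, each a list of 5 numbers: the shift along the tool's x, y, z normalised to -1 to 1, where 1 is 80 cm, then the turn about the tool's z normalised to -1 to 1, where 1 is 120 degrees, then the closure, from -1 (fully open) to 1 (shut). In form: [[[tx, ty, tz, twist, grip], ...]]. A call has 1 to 12 rows; each row is the pose to reach, as a shift and turn from the pose commanded when the call began, along the tool's axes at that moment; what a row does not reach only later rows make up. A row lasts 1/10 s, in which the tool goes at most 50 mm and 8.59 degrees, less where a joint would pass 70% of its speed; a pose out of reach is approached as far as the arm can. A call with a number of a shift or a turn outside -1 to 1 is refused whole. A call with a gripper value outside its range is refused whole. The fingers move at their own pace and stop on an object; "squeeze" is the grip in N (left out, the last holds). Time passes only in rows, so rows that repeat a pose let the fingers close. It gives the time, the measured TCP pose, the force, the opening and the grip force at its end, in the units of the state.
- manip.get_state(): the state, without advancing time (a new reading comes with each control period).
- manip.get_image(name): name is "scene" or "top" or "wrist"; returns the picture (420x560x3 uint8, red, green, blue); there is no depth.
- manip.camera_params(name): a dict with "fx", "fy", "cx", "cy" (pixels), "R" (3x3) and "t" (3): a world point X has camera coordinates R X + t; the wrist camera has in their place "tool_from_camera" (4x4, takes a point from camera to tool coordinates, whose origin is the TCP and whose axes are the flange's). Camera axes: x right, y down, z forward; pixel columns grow to the right and rows downward; lengths in m; the calibration is good to about 2 mm. A picture is of the moment at which its call begins: read the wrist's pose just before it. camera_params takes no time and is no camera call.
- manip.sign_off(): hands the job in; it is judged then, once.
The state is a dict: "clock": time; "qpos": joint angles; "qd": joint speeds; "effort": joint torques, N m; "position": TCP position; "ee_rot": TCP orientation; "contact_force": force on the tool from outside, world axes, zero at the start; "moment": the same for the moment, N m; "width": finger opening in m; "gripper_force": force on a finger pad.
Only numpy, scipy, OpenCV 4.12 (cv2) and the standard library are available. Lean on these libraries where they do the work, as an engineer would, in place of code of your own. Each camera call takes 0.05 s, during which the arm holds its last target. There are 200 camera calls.

## Task

The tall battery pack standing in the open battery safety box keeps its lid from shutting: tip the pack over so that it lies on its side inside the box. Then take the hook pole, put its hook through the ring eye on the lid's edge and swing the lid fully shut without slamming it, keeping the gripper and arm off the lid. Finally unhook the pole and lay it on the bench, leaving the other things on the bench where they are.

Things in the scene. Friction and masses are not known exactly. Their poses are not given: they have to be found in the camera images.
- box: Grey sheet-steel battery safety box, open on top, fixed to the bench. Outside 150 (x) x 350 (y) x 100 (z) mm, walls and floor 5 mm thick. Origin: centre of its underside, on the bench. x points from its front wall (nearer the robot) to its hinge side, y along the hinge, z up.
- box_hinge (a point): Middle of the lid's hinge line, on the box's far top edge: 75 mm along the box's x and 100 mm up from the box's origin. The hinge line runs along the box's y.
- lid (a joint): Lid angle in rad: 0 fully shut, 1.57 standing straight up, more = leaning back from the robot; stop at 1.85. A 150 x 350 x 6 mm grey plate, 0.18 to 0.35 kg. The hinge is stiff (friction 0.33 N m): the lid stays where it is left and must be led all the way down; 1 to 3 N at the ring eye moves it.
- eye (a point): Centre of the ring eye in the middle of the lid's free edge: 6 mm steel wire, 31 mm inside, 43 mm outside diameter. It lies 172 mm from the hinge line, just beyond the lid's edge, and is the lid's highest point when open. Its hole runs along the box's y, parallel to the hinge, at every lid angle and can be entered from either side.
- pack: Tall black tool battery pack, 60 (x) x 45 (y) x 125 (z) mm, 0.3 to 0.65 kg, standing on the floor of the box, sticking out 30 mm above its rim. Origin: centre of its underside; z along its length. Towards the box's farther end wall there is always room for it to lie down along the box's y.
- pole: Hook pole lying flat on the bench, 0.22 kg, 294 mm long: 12 mm aluminium shaft along x (x -160 to 134 mm), 12 mm above the bench, black rubber grip sleeve (100 long, 20 wide, 24 high), steel hook at the +x end: an 8 mm round bar at x = 130 mm, level with the shaft, sticking out sideways 49 mm along +y. Origin: underside of the sleeve's middle.
- pole_grip (a point): Middle of the pole's rubber grip sleeve, on the centreline of the shaft, near the balance point; the sleeve is 20 mm wide across y.
- pole_hook (a point): Middle of the hook's side bar: 130 mm along x and 23.5 mm along y from pole_grip. The free tip of the bar is 25.5 mm farther along the pole's +y.
- spray: Bystander: spray bottle, 52 mm diameter, 170 mm tall, standing on the bench; origin at the centre of its underside.
- charger: Bystander: battery charger, 110 x 85 x 66 mm, on the bench; origin at the centre of its underside.
- carton: Bystander: small cardboard carton, 120 x 90 x 100 mm, on the bench; origin at the centre of its underside.
Things that resemble listed ones, but are neither listed nor needed, are in the scene too. What is shaped like the pack but orange is not meant.

How it is judged:
By the outcome, as a careful person would: the job done as asked, in the order asked, and still so for the second after the job is handed in, with the robot touching nothing.
It also fails if it takes over 72 s, if anything falls off the work surface, if the arm or the gripper's body presses on something with over 40 N, if the wrist force passes 120 N, or if a joint passes its speed limit or range.

## Working session

There is one attempt and no reset: what is moved stays moved. The work goes in short steps, Python scripts to look and compute and a tool call to move; the robot and the scene stay as the last step left them, time stands still between calls to the robot, and variables do not carry over. Pictures are saved under pics/ and viewed, at most 12 in all, crops included, and the job is handed in when it is done.

Besides the shell and the picture viewer there is one more tool, called after ">>>" in YAML: its name, and indented under it one key for each argument. move_arm: Moves the arm, as the interface text tells. Scaled input: -1 to 1 covers 80 cm each way for a shift and 120 degrees each way for a turn. Its arguments: {"type":"object","properties":{"deltas":{"type":"array","items":{"type":"array","items":{"type":"array","items":{"type":"number","minimum":-1,"maximum":1}}}},"squeeze":{"type":"number"}},"required":["deltas"]}

```bash
mkdir -p pics
python3 - <<'E'
from rig import manip
import cv2,numpy as np
s=manip.get_state();print({k:np.round(v,3) for k,v in s.items()})
for n in("scene","top"):
    im=manip.get_image(n);cv2.imwrite(f"pics/{n}0.png",cv2.resize(im[:,:,::-1],(800,600),interpolation=cv2.INTER_CUBIC))
    cv2.imwrite(f"pics/{n}0_raw.png",im[:,:,::-1])
    p=manip.camera_params(n);print(n,p)
print(manip.camera_params("wrist"))
E
```

```text
{'clock': np.float64(0.0), 'qpos': array([ 1.069,  0.277,  1.506,  0.   ,  1.361, -0.121]), 'qd': array([-0.   ,  0.002,  0.001,  0.   , -0.   , -0.   ]), 'effort': array([ 1.0000e-03, -4.1676e+01, -2.4580e+01, -0.0000e+00,  1.1000e-02,
       -0.0000e+00]), 'position': array([0.213, 0.533, 0.238]), 'ee_rot': array([-0.   ,  0.189,  0.982, -0.001]), 'contact_force': array([ 0.2  , -0.186, -0.021]), 'moment': array([-0.039, -0.003,  0.004]), 'gripper_force': np.float64(0.0), 'width': np.float64(0.086)}
scene {'fx': 408.55720844687073, 'fy': 408.55720844687073, 'cx': 287.4759287663973, 'cy': 212.2453124124876, 'R': array([[ 0.03392562,  0.99919284, -0.02151107],
       [ 0.57750054, -0.03716528, -0.81554391],
       [-0.8156851 ,  0.01524518, -0.57829526]]), 't': array([-0.08153033, -0.25712088,  1.49182148])}
top {'fx': 419.2994072905695, 'fy': 419.2994072905695, 'cx': 281.9992983790785, 'cy': 209.01718962709703, 'R': array([[-0.00646316, -0.99997008,  0.00425057],
       [-0.99623421,  0.00607137, -0.08649015],
       [ 0.08646175, -0.00479356, -0.99624364]]), 't': array([0.09137042, 0.5601311 , 1.30967248])}
{'fx': 298.1582792326226, 'fy': 298.1582792326226, 'cx': 280.5992295106014, 'cy': 208.22684915629299, 'tool_from_camera': array([[ 8.92105280e-04, -9.61335672e-01, -2.75377794e-01,
         7.04204715e-02],
       [ 9.99999325e-01,  1.06243190e-03, -4.69351600e-04,
        -5.45682212e-04],
       [ 7.43774589e-04, -2.75377189e-01,  9.61335972e-01,
        -1.34462723e-01],
       [ 0.00000000e+00,  0.00000000e+00,  0.00000000e+00,
         1.00000000e+00]])}
```

View pics/scene0.png

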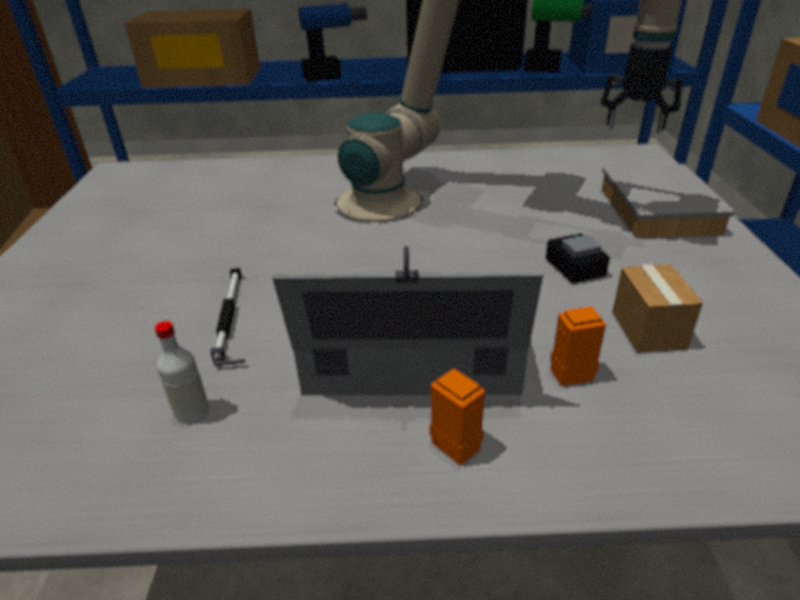

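View pics/top0.png

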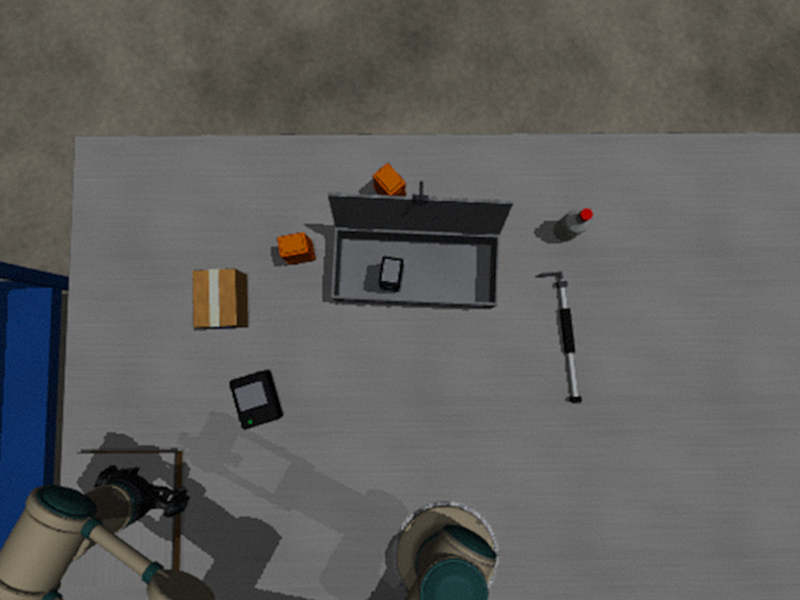

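The scene view shows the lid open with the eye at its top (405,262). In the top view (800x600) the box rim runs from about (333,304) to (497,236). The pack top is at (391,268) towards the left (+y) end, and the eye is near (421,190). The pole runs from (560,275) to (575,400), with its hook tip at (537,275), so I tip the pack towards -y. I'll crop the top view for finer pixels.

```bash
python3 - <<'E'
import cv2
im=cv2.imread("pics/top0_raw.png")
c=im[115:290,220:420]
cv2.imwrite("pics/crop1.png",cv2.resize(c,None,fx=4-.6,fy=4-.6,interpolation=cv2.INTER_CUBIC))
E
cat > h.py <<'E'
import numpy as np
from rig import manip
from scipy.spatial.transform import Rotation as Ro
def cam(n):
    p=manip.camera_params(n)
    return p
def ray(n,u,v,T=None):
    p=manip.camera_params(n); d=np.array([(u-p['cx'])/p['fx'],(v-p['cy'])/p['fy'],1.])
    if n=='wrist':
        M=T@p['tool_from_camera']; return M[:3,3],M[:3,:3]@d
    R=np.array(p['R']);return -R.T@p['t'],R.T@d
def at_z(n,u,v,z,T=None):
    o,d=ray(n,u,v,T);return o+d*(z-o[2])/d[2]
def proj(n,X,T=None):
    p=manip.camera_params(n)
    if n=='wrist':
        M=np.linalg.inv(T@p['tool_from_camera']);c=M[:3,:3]@X+M[:3,3]
    else: c=np.array(p['R'])@X+p['t']
    return np.array([p['fx']*c[0]/c[2]+p['cx'],p['fy']*c[1]/c[2]+p['cy']])
def pose():
    s=manip.get_state();T=np.eye(4);q=s['ee_rot']
    T[:3,:3]=Ro.from_quat([q[1],q[2],q[3],q[0]]).as_matrix();T[:3,3]=s['position'];return T
def delta(target,yaw_y=None):
    "tool-frame normalised shift; yaw_y: wanted heading (deg) of tool y"
    T=pose();d=T[:3,:3].T@(np.array(target)-T[:3,3])/.8
    y=np.degrees(np.arctan2(T[1,1],T[0,1]));t=0
    if yaw_y is not None: t=-((yaw_y-y+180)%360-180)/120
    return np.round(d,4),round(t,4),round(y,2)
E
```

```text
(no output)
```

View pics/crop1.png

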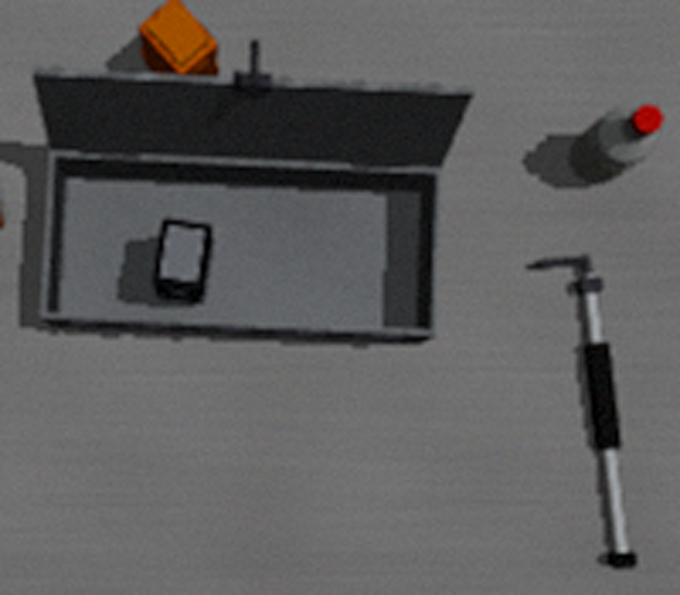

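The crop (px = 220 + u/3.4, 115 + v/3.4) gives:
- Rim corners: (42,320), (433,333), (438,172), (50,152).
- Pack top: centre about (185,255).
- Ring eye: seen edge-on at (255,42–80).
- Pole: sleeve middle (602,397), tail (620,555), hook from (585,265) to tip (528,267).

Run:
```python
from h import *
f=lambda u,v,z:at_z('top',220+u/3.4-.35,115+v/3.4-.35,z)
P={k:f(*a) for k,a in dict(FL=(42,320,.1),FR=(433,333,.1),BR=(438,172,.1),BL=(50,152,.1),p1=(163,220,.13),p2=(213,222,.13),p3=(207,293,.13),p4=(156,289,.13),
 grip=(602,397,.02),sl1=(597,345,.02),sl2=(607,448,.02),tail=(620,558,.012),hj=(584,264,.012),tip=(527,267,.012)).items()}
for k,v in P.items():print(k,v.round(4))
fm=(P['FL']+P['FR'])/2;bm=(P['BL']+P['BR'])/2
print('yaw box y',np.degrees(np.arctan2(*(P['FL']-P['FR'])[[1,0]])),np.degrees(np.arctan2(*(P['BL']-P['BR'])[[1,0]])),'size',np.linalg.norm(P['FL']-P['FR']),np.linalg.norm(fm-bm))
c=(fm+bm)/2;print('c',c,'pack',sum(P['p%d'%i] for i in(1,2,3,4))/4)
d=P['hj']-P['tail'];print('pole yaw',np.degrees(np.arctan2(d[1],d[0])),np.linalg.norm(d))
d=P['tip']-P['hj'];print('bar yaw',np.degrees(np.arctan2(d[1],d[0])),np.linalg.norm(d))
# eye: fit angle from top & scene pixels
a=np.radians(np.degrees(np.arctan2(*(P['FL']-P['FR'])[[1,0]])));ex=np.array([np.sin(a),-np.cos(a),0])
h=c+ex*.075;h[2]=.1
for th in (1.4,1.5,1.6,1.7,1.8,1.85):
    E=[h+r*(-np.cos(th)*ex+np.sin(th)*np.array([0,0,1])) for r in (.15,.172,.1935)]
    print(th,[((proj('top',e)+.35-[220,115])*3.4).round(0) for e in E],[(proj('scene',e)*1.4286).round(0) for e in E], E[1].round(4))
```

```text
FL [0.5558 0.2381 0.1   ]
FR [ 0.5422 -0.1067  0.1   ]
BR [ 0.686 -0.114  0.1  ]
BL [0.706  0.2315 0.1   ]
p1 [0.6394 0.1302 0.13  ]
p2 [0.6374 0.0869 0.13  ]
p3 [0.5756 0.0925 0.13  ]
p4 [0.5794 0.1365 0.13  ]
grip [ 0.4873 -0.2764  0.02  ]
sl1 [ 0.5361 -0.2732  0.02  ]
sl2 [ 0.4398 -0.2797  0.02  ]
tail [ 0.3376 -0.2909  0.012 ]
hj [ 0.6137 -0.2654  0.012 ]
tip [ 0.6112 -0.2112  0.012 ]
yaw box y 87.73912182169721 86.68757828534294 size 0.34500722402193496 0.147162208101663
c [0.62246285 0.06225292 0.1       ] pack [0.60796899 0.1115333  0.13      ]
pole yaw 5.2900712192776345 0.2772541237744692
bar yaw 92.68811504252267 0.05424237467031962
1.4 [array([247., 155.]), array([248., 154.]), array([249., 153.])] [array([408., 250.]), array([408., 234.]), array([407., 219.])] [0.6682 0.0604 0.2695]
1.5 [array([248., 136.]), array([249., 132.]), array([250., 128.])] [array([408., 254.]), array([407., 239.]), array([407., 224.])] [0.6852 0.0598 0.2716]
1.6 [array([249., 117.]), array([249., 110.]), array([250., 102.])] [array([408., 260.]), array([407., 245.]), array([407., 231.])] [0.7024 0.0591 0.2719]
1.7 [array([249.,  99.]), array([250.,  88.]), array([251.,  78.])] [array([408., 266.]), array([407., 253.]), array([407., 240.])] [0.7195 0.0584 0.2706]
1.8 [array([250.,  81.]), array([251.,  68.]), array([252.,  54.])] [array([408., 274.]), array([407., 262.]), array([407., 249.])] [0.7365 0.0578 0.2675]
1.85 [array([250.,  73.]), array([251.,  58.]), array([252.,  43.])] [array([407., 278.]), array([407., 267.]), array([407., 255.])] [0.7448 0.0574 0.2653]
```

Run:
```python
from h import *
print(delta([.607,.185,.2],87.5))
```

```text
(array([-0.6185, -0.2214,  0.0484]), np.float64(-0.161), np.float64(68.18))
```

>>> move_arm:
  deltas:
    - [[-0.06,-0.02,0,-0.02,1],[-0.12,-0.04,0,-0.05,1],[-0.18,-0.06,0,-0.08,1],[-0.24,-0.085,0,-0.1,1],[-0.3,-0.11,0,-0.13,1],[-0.36,-0.13,0.01,-0.16,1],[-0.42,-0.15,0.02,-0.16,1],[-0.48,-0.17,0.03,-0.16,1],[-0.54,-0.195,0.04,-0.16,1],[-0.6,-0.215,0.05,-0.16,1],[-0.6185,-0.2215,0.05,-0.16,1],[-0.6185,-0.2215,0.05,-0.16,1]]

```text
clock: 1.3
position: [0.61, 0.182, 0.1976]
ee_rot: [-0.0, 0.025, 1.0, -0.001]
contact_force: [-0.6, -0.4, -0.8]
width: 0.0001
gripper_force: 0.0
```

Run:
```python
from h import *
import cv2
T=pose();print(T.round(4));im=manip.get_image('wrist');cv2.imwrite('pics/w1.png',im[:,:,::-1])
print(delta([.607,.185,.118],87.5))
```

```text
[[-9.987e-01  5.020e-02 -4.000e-04  6.100e-01]
 [ 5.020e-02  9.987e-01 -1.600e-03  1.820e-01]
 [ 3.000e-04 -1.700e-03 -1.000e+00  1.976e-01]
 [ 0.000e+00  0.000e+00  0.000e+00  1.000e+00]]
(array([0.0012, 0.0014, 0.1   ]), np.float64(-0.0025), np.float64(87.2))
```

View pics/w1.png

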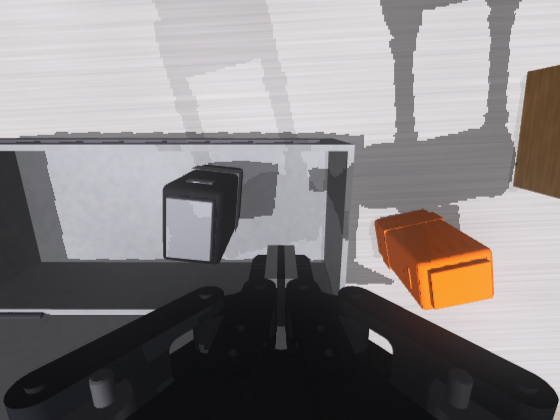

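The wrist view shows the closed fingertips at (281,260), between the pack's top face (165–217, 200–262) and the +y wall at about u=330.

Run:
```python
from h import *
T=pose()
for p in((165,200),(217,203),(217,262),(165,257)):print(at_z('wrist',*p,.13,T).round(4))
for p in((330,152),(352,145)):print(at_z('wrist',*p,.1,T).round(4))
```

```text
[0.5854 0.1033 0.13  ]
[0.5893 0.1395 0.13  ]
[0.6346 0.1347 0.13  ]
[0.6287 0.0966 0.13  ]
[0.5607 0.2237 0.1   ]
[0.5562 0.2405 0.1   ]
```

>>> move_arm:
  deltas:
    - [[0,0.004,0.03,0,1],[0,0.004,0.06,0,1],[0,0.004,0.09,0,1],[0,0.004,0.102,0,1],[0,-0.01,0.102,0,1],[0,-0.02,0.102,0,1],[0,-0.03,0.102,0,1],[0,-0.038,0.102,0,1],[0,-0.046,0.102,0,1],[0,-0.054,0.102,0,1],[0,-0.062,0.102,0,1],[0,-0.07,0.102,0,1]]

```text
clock: 2.55
position: [0.6047, 0.1289, 0.1178]
ee_rot: [0.0, 0.023, 1.0, 0.0]
contact_force: [-0.0, 0.3, 0.6]
width: -0.0001
gripper_force: 0.3
```

>>> move_arm:
  deltas:
    - [[0,-0.01,0,0,1],[0,-0.02,0,0,1],[0,-0.03,0,0,1],[0,-0.04,0,0,1],[0,-0.05,0,0,1],[0,-0.06,0,0,1],[0,-0.06,0,0,1],[0,-0.06,-0.03,0,1],[0,-0.06,-0.08,0,1],[0,-0.06,-0.12,0,1]]

```text
clock: 3.55
position: [0.6027, 0.0818, 0.2152]
ee_rot: [0.0, 0.023, 1.0, 0.0]
contact_force: [0.8, 1.0, 0.1]
width: -0.0001
gripper_force: 0.0
```

Run:
```python
from h import *
import cv2
T=pose();print(T.round(4));im=manip.get_image('wrist');im2=manip.get_image('top')
cv2.imwrite('pics/w2.png',cv2.resize(np.hstack([im,im2])[:,:,::-1],(800,300),interpolation=cv2.INTER_AREA))
```

```text
[[-9.990e-01  4.560e-02  6.000e-04  6.027e-01]
 [ 4.560e-02  9.990e-01  5.000e-04  8.180e-02]
 [-6.000e-04  5.000e-04 -1.000e+00  2.152e-01]
 [ 0.000e+00  0.000e+00  0.000e+00  1.000e+00]]
```

View pics/w2.png

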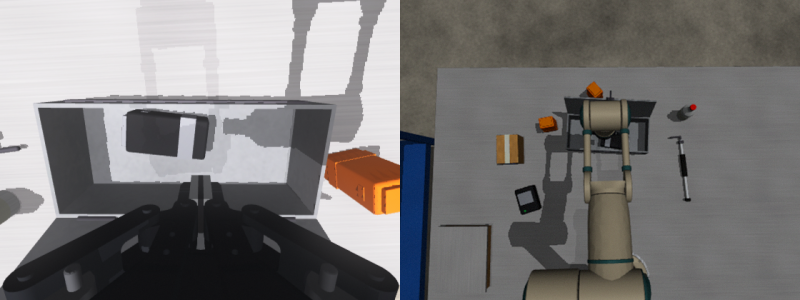

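The pack now lies on its side along the box (left half: 127–210, 108–160). Next I hover over the pole with the camera turned towards the hook.

>>> move_arm:
  deltas:
    - [[0.01,-0.04,0,0.07,-1],[0.02,-0.08,0,0.14,-1],[0.03,-0.12,0,0.21,-1],[0.04,-0.16,0,0.28,-1],[0.05,-0.2,0,0.35,-1],[0.06,-0.24,0,0.42,-1],[0.07,-0.28,0.01,0.49,-1],[0.08,-0.32,0.02,0.56,-1],[0.09,-0.36,0.03,0.63,-1],[0.1,-0.4,0.04,0.7,-1],[0.12,-0.44,0.06,0.77,-1],[0.125,-0.454,0.08,0.84,-1]]

```text
clock: 4.85
position: [0.4844, -0.2791, 0.1485]
ee_rot: [-0.0, 0.787, 0.616, -0.001]
contact_force: [0.2, 0.1, 0.5]
width: 0.0857
gripper_force: 0.0
```

>>> move_arm:
  deltas:
    - [[0,0,0,0.07,-1],[0,0,0,0.14,-1],[0,0,0,0.21,-1],[0,0,0,0.28,-1],[0,0,0,0.35,-1],[0,0,0,0.42,-1],[0,0,0,0.49,-1],[0,0,0,0.56,-1],[0,0,0,0.6,-1],[0,0,0,0.6,-1]]

```text
clock: 5.85
position: [0.4856, -0.2762, 0.1489]
ee_rot: [-0.001, 0.999, 0.04, -0.0]
contact_force: [-0.3, -1.1, -0.7]
width: 0.0853
gripper_force: 0.0
```

Run:
```python
from h import *
import cv2
T=pose();print(T.round(4),manip.get_state()['qpos'].round(2));im=manip.get_image('wrist')
cv2.imwrite('pics/w3.png',im[:,:,::-1]);np.save('T3.npy',T)
print(delta([.487,-.276,.1],-85.5))
```

```text
[[ 9.968e-01  8.030e-02 -1.000e-03  4.856e-01]
 [ 8.030e-02 -9.968e-01  1.100e-03 -2.762e-01]
 [-9.000e-04 -1.200e-03 -1.000e+00  1.489e-01]
 [ 0.000e+00  0.000e+00  0.000e+00  1.000e+00]] [-0.64  0.32  1.68  0.    1.14  0.85]
(array([ 0.0017, -0.0002,  0.0612]), np.float64(0.0016), np.float64(-85.31))
```

View pics/w3.png

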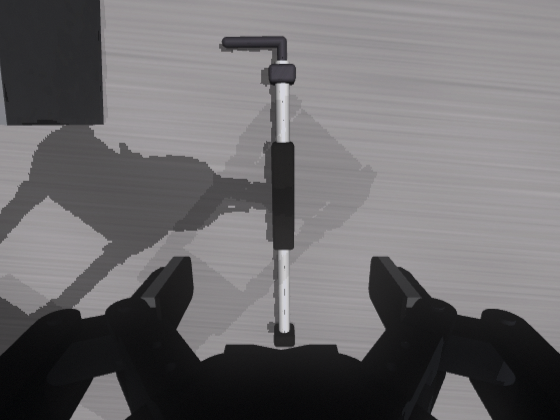

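The wrist view shows the pole nearly vertical in the image: sleeve from (283,143) to (284,248), hook elbow (283,43), bar tip (224,43).

Run:
```python
from h import *
T=np.load('T3.npy')
f=lambda u,v,z:at_z('wrist',u,v,z,T)
a,b=f(283,143,.02),f(284,248,.02);e,t,tl=f(283,43,.012),f(224,42,.012),f(284,338,.012)
print(a,b,np.linalg.norm(a-b),(a+b)/2,np.degrees(np.arctan2(*(a-b)[[1,0]])))
print(e,t,tl,np.linalg.norm(e-t),np.degrees(np.arctan2(*(e-tl)[[1,0]])))
```

```text
[ 0.53781043 -0.27435547  0.02      ] [ 0.44011984 -0.28348609  0.02      ] 0.09811635837711209 [ 0.48896514 -0.27892078  0.02      ] 5.339624241999029
[ 0.61699693 -0.26779275  0.012     ] [ 0.61381884 -0.2197328   0.012     ] [ 0.33190594 -0.29272736  0.012     ] 0.04816492407080696 4.998479616604263
```

>>> move_arm:
  deltas:
    - [[0.004,0.004,0.04,0,-1],[0.004,0.004,0.08,0,-1],[0.004,0.004,0.12,0,-1],[0.004,0.004,0.15,0,-1],[0.004,0.004,0.165,0,-1],[0.004,0.004,0.174,0,-1],[0.004,0.004,0.174,0,-0.2],[0.004,0.004,0.174,0,0.3],[0.004,0.004,0.174,0,1],[0.004,0.004,0.174,0,1],[0.004,0.004,0.174,0,1],[0.004,0.004,0.174,0,1]]
  squeeze: 100

```text
clock: 7.1
position: [0.49, -0.2799, 0.0117]
ee_rot: [0.001, 0.999, 0.04, 0.001]
contact_force: [-0.3, 0.4, 5.3]
width: 0.0177
gripper_force: 99.2
```

Run:
```python
from h import *
T=pose();print(T.round(4));s=manip.get_state();print(s['width'],s['gripper_force'],s['contact_force'])
```

```text
[[ 9.968e-01  8.010e-02  1.500e-03  4.900e-01]
 [ 8.010e-02 -9.968e-01 -9.000e-04 -2.799e-01]
 [ 1.400e-03  1.100e-03 -1.000e+00  1.170e-02]
 [ 0.000e+00  0.000e+00  0.000e+00  1.000e+00]]
0.017744767784775566 99.15901780128479 [-0.2893914   0.3564568   5.28937002]
```

>>> move_arm:
  deltas:
    - [[0,0,-0.02,0,1],[0,0,-0.06,0,1],[0,0,-0.11,0,1],[0,0,-0.16,0,1],[0,0,-0.21,0,1],[0,0,-0.26,0.02,1],[0,0,-0.31,0.04,1],[0,0,-0.36,0.064,1],[0,0,-0.36,0.064,1],[0,0,-0.36,0.064,1]]

```text
clock: 8.1
position: [0.4893, -0.2795, 0.2989]
ee_rot: [0.0, 1.0, -0.027, 0.0]
contact_force: [-0.7, 0.0, -2.8]
width: 0.018
gripper_force: 98.3
```

Run:
```python
from h import *
print(delta([.605,-.012,.30],-92.8), manip.get_state()['contact_force'],manip.get_state()['width'])
```

```text
(array([ 0.1265, -0.3417, -0.0015]), np.float64(-0.0023), np.float64(-93.07)) [-0.6979919   0.02058314 -2.84856201] 0.01801633813482632
```

>>> move_arm:
  deltas:
    - [[0.013,-0.034,0,0,1],[0.026,-0.068,0,0,1],[0.038,-0.102,0,0,1],[0.051,-0.137,0,0,1],[0.063,-0.171,0,0,1],[0.076,-0.205,0,0,1],[0.089,-0.239,0,0,1],[0.101,-0.273,0,0,1],[0.114,-0.307,0,0,1],[0.1265,-0.342,0,0,1],[0.1265,-0.342,0,0,1]]

```text
clock: 9.2
position: [0.6051, -0.0082, 0.2952]
ee_rot: [-0.002, 1.0, -0.025, -0.002]
contact_force: [-0.4, -1.0, -2.6]
width: 0.018
gripper_force: 98.3
```

Run:
```python
from h import *
import cv2
T=pose();print(T.round(4))
im=manip.get_image('top');im2=manip.get_image('scene')
# crops: top cols 230-370 rows 90-195 ; scene cols 215-355 rows 125-230
a=cv2.resize(im[90:190,240:380,::-1],None,fx=5.5,fy=5.5/2*1,interpolation=cv2.INTER_CUBIC) if 0 else cv2.resize(im[100:170,250:370,::-1],(600,350),interpolation=cv2.INTER_CUBIC)
b=cv2.resize(im2[150:200,240:360,::-1],(600,250),interpolation=cv2.INTER_CUBIC)
cv2.imwrite('pics/ts4.png',np.vstack([a,b]))
tc=T[:3,3];x,y=T[:3,0],-T[:3,1]
for n,p in dict(bar=tc+.1285*x+.0235*y,tip=tc+.1285*x+.049*y,elbow=tc+.1285*x).items():
    print(n,p.round(4),((proj('top',p)+.5-[250,100])*5).round(0),((proj('scene',p)+.5-[240,150])*5+[0,350]).round(0))
```

```text
[[ 0.9987 -0.0498 -0.0048  0.6051]
 [-0.0498 -0.9988  0.0034 -0.0082]
 [-0.005  -0.0031 -1.      0.2952]
 [ 0.      0.      0.      1.    ]]
bar [0.7346 0.0089 0.2946] [316. 165.] [ 87. 456.]
tip [0.7359 0.0343 0.2947] [266. 163.] [159. 455.]
elbow [ 0.7334 -0.0146  0.2946] [361. 167.] [ 21. 457.]
```

View pics/ts4.png

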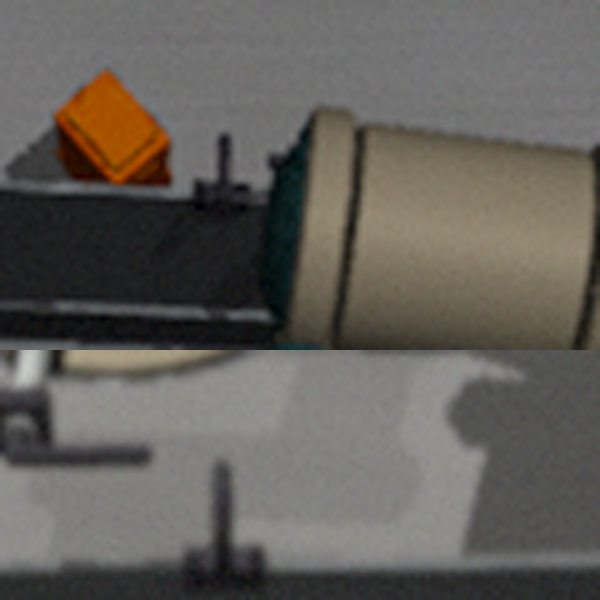

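The upper half (top view) shows the ring edge-on at u≈223, upper end v≈135, and the bar tip just visible at (275,160). The lower half (scene) shows the ring's upper end at (222,460) and the bar from (10,455) to tip (150,455), close to my prediction.

Run:
```python
from h import *
ey=np.array([.0488,.9988,0]);ex=np.array([.9988,-.0488,0]);ez=np.array([0,0,1.])
c=np.array([.6225,.0622,.0])
t=np.linspace(0,2*np.pi,60)
for dx in(0,):
  h=c+ex*.075+ez*.1
  for th in (1.74,1.78,1.82,1.85):
    E=h+.172*(-np.cos(th)*ex+np.sin(th)*ez)
    ring=[E+.0215*(np.cos(k)*ex+np.sin(k)*ez) for k in t]
    a=np.array([(proj('top',p)+.5-[250,100])*5 for p in ring]);b=np.array([(proj('scene',p)+.5-[240,150])*5+[0,350] for p in ring])
    print(th,E.round(4),'top',a[a[:,1].argmin()].round(0),'scene',b[b[:,1].argmin()].round(0),b[b[:,1].argmax()].round(0))
```

```text
1.74 [0.7263 0.0571 0.2695] top [223. 152.] scene [224. 441.] [225. 559.]
1.78 [0.7331 0.0568 0.2682] top [223. 140.] scene [224. 453.] [225. 572.]
1.82 [0.7398 0.0565 0.2667] top [224. 128.] scene [223. 466.] [224. 586.]
1.85 [0.7448 0.0562 0.2653] top [224. 120.] scene [223. 476.] [224. 597.]
```

>>> move_arm:
  deltas:
    - [[0,0,0.012,0,1],[0,0,0.024,0,1],[0,0,0.033,0,1],[0,0,0.033,0,1],[0,0,0.033,0,1]]

```text
clock: 9.8
position: [0.6051, -0.0123, 0.2718]
ee_rot: [-0.0, 1.0, -0.027, -0.0]
contact_force: [0.3, 0.4, -1.7]
width: 0.0178
gripper_force: 98.4
```

Run:
```python
from h import *
import cv2
T=pose();print(T.round(4))
im2=manip.get_image('scene')
cv2.imwrite('pics/s5.png',cv2.resize(im2[150:200,240:360,::-1],(600,250),interpolation=cv2.INTER_CUBIC))
g=im2[150:200,240:360].mean(2)
# bar rows: dark profile in columns just left of ring (bar tip side) and ring column
print(g[:,22:28].mean(1).round(0));
tc=T[:3,3];x,y=T[:3,0],-T[:3,1]
print((proj('scene',tc+.1285*x+.04*y)-[240,150]).round(1),(proj('scene',np.array([.7365,.0567,.2675]))-[240,150]).round(1))
```

```text
[[ 9.985e-01 -5.470e-02 -6.000e-04  6.051e-01]
 [-5.470e-02 -9.985e-01  1.000e-04 -1.230e-02]
 [-6.000e-04 -1.000e-04 -1.000e+00  2.718e-01]
 [ 0.000e+00  0.000e+00  0.000e+00  1.000e+00]]
[153. 153. 145. 122.  95.  99. 124. 139. 142. 142. 143. 142. 141. 141.
 143. 140. 139. 133. 131. 131. 130. 130. 131. 131. 130. 129. 129. 128.
 126. 117.  96.  73.  53.  54.  85. 114. 128. 127. 128. 127. 128. 126.
 115.  89.  57.  46.  42.  44.  45.  43.]
[24.2 31.8] [44.3 33.4]
```

>>> move_arm:
  deltas:
    - [[0.002,0,0.004,0,1],[0.002,-0.01,0.004,0,1],[0.002,-0.02,0.004,0,1],[0.002,-0.03,0.004,0,1],[0.002,-0.04,0.004,0,1],[0.002,-0.05,0.004,0,1],[0.002,-0.058,0.004,0,1],[0.002,-0.064,0.004,0,1],[0.002,-0.064,0.004,0,1],[0.002,-0.064,0.004,0,1]]

```text
clock: 10.85
position: [0.6096, 0.0391, 0.2689]
ee_rot: [0.0, 1.0, -0.027, 0.0]
contact_force: [-0.1, -1.1, -2.1]
width: 0.0178
gripper_force: 98.4
```

Run:
```python
from h import *
import cv2
T=pose();print(T.round(4),manip.get_state()['contact_force'])
im=manip.get_image('top');im2=manip.get_image('scene')
a=cv2.resize(im[100:170,250:370,::-1],(600,350),interpolation=cv2.INTER_CUBIC)
b=cv2.resize(im2[150:200,240:360,::-1],(600,250),interpolation=cv2.INTER_CUBIC)
cv2.imwrite('pics/ts6.png',np.vstack([a,b]))
```

```text
[[ 9.985e-01 -5.390e-02 -0.000e+00  6.096e-01]
 [-5.390e-02 -9.985e-01 -3.000e-04  3.910e-02]
 [ 0.000e+00  3.000e-04 -1.000e+00  2.689e-01]
 [ 0.000e+00  0.000e+00  0.000e+00  1.000e+00]] [-0.10093751 -1.14298938 -2.05556441]
```

View pics/ts6.png

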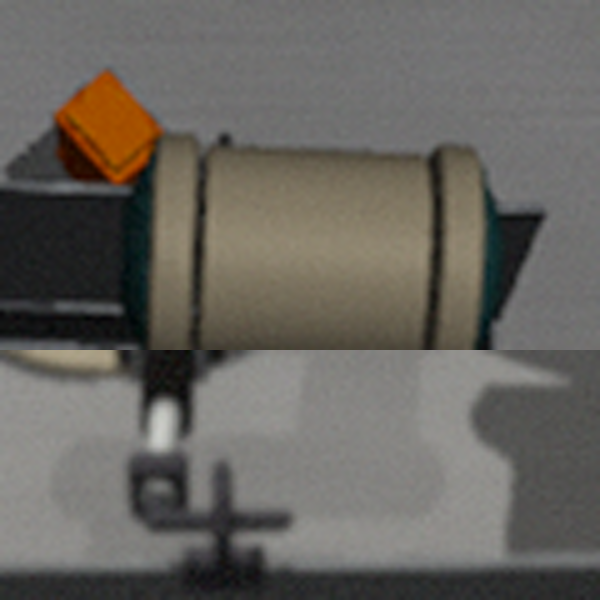

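The bar now passes through the ring: in the scene half it runs from the elbow (155,515) to the tip (290,520), crossing the ring at (222,520), with no contact force. Next I work out the arc for the swing.

```bash
cat > arc.py <<'E'
import numpy as np,sys
def arc(p0,p1,n):
    f=lambda p:np.array([-.172*np.cos(p),-.172*np.sin(p)])/.8
    return [[round(v,4) for v in f(p)-f(p0)] for p in np.linspace(p0,p1,n+1)[1:]]
if __name__=='__main__':
    ph=[1.8,1.44,1.08,.72,.36,.1]
    for a,b in zip(ph,ph[1:]): print(a,b,[[x,0,z,0,1] for x,z in arc(a,b,12)])
E
python3 arc.py
```

```text
1.8 1.44 [[np.float64(-0.0063), 0, np.float64(-0.0014), 0, 1], [np.float64(-0.0126), 0, np.float64(-0.0026), 0, 1], [np.float64(-0.019), 0, np.float64(-0.0035), 0, 1], [np.float64(-0.0254), 0, np.float64(-0.0043), 0, 1], [np.float64(-0.0318), 0, np.float64(-0.0049), 0, 1], [np.float64(-0.0383), 0, np.float64(-0.0054), 0, 1], [np.float64(-0.0447), 0, np.float64(-0.0056), 0, 1], [np.float64(-0.0512), 0, np.float64(-0.0056), 0, 1], [np.float64(-0.0576), 0, np.float64(-0.0054), 0, 1], [np.float64(-0.0641), 0, np.float64(-0.0051), 0, 1], [np.float64(-0.0705), 0, np.float64(-0.0045), 0, 1], [np.float64(-0.0769), 0, np.float64(-0.0038), 0, 1]]
1.44 1.08 [[np.float64(-0.0064), 0, np.float64(0.0009), 0, 1], [np.float64(-0.0127), 0, np.float64(0.0021), 0, 1], [np.float64(-0.019), 0, np.float64(0.0034), 0, 1], [np.float64(-0.0253), 0, np.float64(0.0049), 0, 1], [np.float64(-0.0315), 0, np.float64(0.0066), 0, 1], [np.float64(-0.0377), 0, np.float64(0.0085), 0, 1], [np.float64(-0.0438), 0, np.float64(0.0105), 0, 1], [np.float64(-0.0499), 0, np.float64(0.0128), 0, 1], [np.float64(-0.0558), 0, np.f
[... 1371 characters left out ...]
oat64(0.06), 0, 1], [np.float64(-0.0396), 0, np.float64(0.066), 0, 1]]
0.36 0.1 [[np.float64(-0.0016), 0, np.float64(0.0044), 0, 1], [np.float64(-0.0031), 0, np.float64(0.0088), 0, 1], [np.float64(-0.0045), 0, np.float64(0.0132), 0, 1], [np.float64(-0.0058), 0, np.float64(0.0177), 0, 1], [np.float64(-0.007), 0, np.float64(0.0222), 0, 1], [np.float64(-0.0081), 0, np.float64(0.0267), 0, 1], [np.float64(-0.0091), 0, np.float64(0.0313), 0, 1], [np.float64(-0.01), 0, np.float64(0.0358), 0, 1], [np.float64(-0.0109), 0, np.float64(0.0404), 0, 1], [np.float64(-0.0116), 0, np.float64(0.045), 0, 1], [np.float64(-0.0122), 0, np.float64(0.0496), 0, 1], [np.float64(-0.0127), 0, np.float64(0.0543), 0, 1]]
```

>>> move_arm:
  deltas:
    - [[-0.006,0,-0.001,0,1],[-0.013,0,-0.003,0,1],[-0.019,0,-0.0035,0,1],[-0.025,0,-0.004,0,1],[-0.032,0,-0.005,0,1],[-0.038,0,-0.005,0,1],[-0.045,0,-0.0055,0,1],[-0.051,0,-0.0055,0,1],[-0.058,0,-0.005,0,1],[-0.064,0,-0.005,0,1],[-0.07,0,-0.0045,0,1],[-0.077,0,-0.004,0,1]]

```text
clock: 12.15
position: [0.5477, 0.0424, 0.2719]
ee_rot: [0.0, 1.0, -0.027, -0.0]
contact_force: [2.0, -1.2, -2.1]
width: 0.0178
gripper_force: 98.3
```

>>> move_arm:
  deltas:
    - [[-0.006,0,0.001,0,1],[-0.013,0,0.002,0,1],[-0.019,0,0.003,0,1],[-0.025,0,0.005,0,1],[-0.032,0,0.0065,0,1],[-0.038,0,0.0085,0,1],[-0.044,0,0.0105,0,1],[-0.05,0,0.013,0,1],[-0.056,0,0.015,0,1],[-0.062,0,0.018,0,1],[-0.068,0,0.0205,0,1],[-0.073,0,0.0235,0,1]]

```text
clock: 13.35
position: [0.4894, 0.0457, 0.2532]
ee_rot: [-0.0, 1.0, -0.027, 0.0]
contact_force: [1.5, -0.3, -1.8]
width: 0.0178
gripper_force: 98.4
```

Run:
```python
from h import *
import cv2
T=pose();print(T.round(4),manip.get_state()['contact_force'])
im2=manip.get_image('scene')
cv2.imwrite('pics/s7.png',cv2.resize(im2[140:260,200:380,::-1],(720,480),interpolation=cv2.INTER_CUBIC))
```

```text
[[ 9.985e-01 -5.400e-02  1.000e-04  4.894e-01]
 [-5.400e-02 -9.985e-01  2.000e-04  4.570e-02]
 [ 1.000e-04 -2.000e-04 -1.000e+00  2.532e-01]
 [ 0.000e+00  0.000e+00  0.000e+00  1.000e+00]] [ 1.48468151 -0.2561646  -1.79986891]
```

View pics/s7.png

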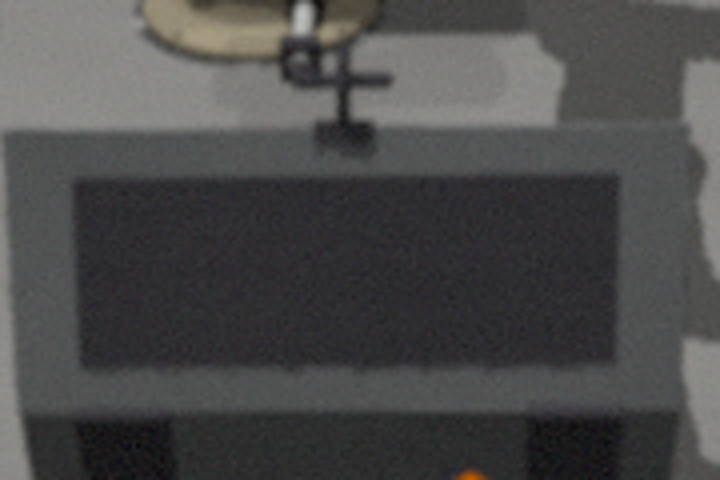

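The lid follows: it leans towards the robot, with the bar still through the ring at (345,80) and a 2 N pull. I carry on along the arc.

>>> move_arm:
  deltas:
    - [[-0.0055,0,0.003,0,1],[-0.011,0,0.0065,0,1],[-0.0165,0,0.01,0,1],[-0.022,0,0.0135,0,1],[-0.027,0,0.0175,0,1],[-0.0325,0,0.021,0,1],[-0.0375,0,0.0255,0,1],[-0.042,0,0.0295,0,1],[-0.047,0,0.034,0,1],[-0.0515,0,0.0385,0,1],[-0.056,0,0.043,0,1],[-0.06,0,0.048,0,1]]

```text
clock: 14.6
position: [0.4415, 0.0482, 0.2146]
ee_rot: [-0.0, 1.0, -0.027, -0.0]
contact_force: [0.9, -0.3, -0.9]
width: 0.0175
gripper_force: 98.5
```

>>> move_arm:
  deltas:
    - [[-0.004,0,0.005,0,1],[-0.008,0,0.01,0,1],[-0.012,0,0.015,0,1],[-0.016,0,0.0205,0,1],[-0.0195,0,0.0255,0,1],[-0.023,0,0.031,0,1],[-0.026,0,0.037,0,1],[-0.029,0,0.0425,0,1],[-0.032,0,0.0485,0,1],[-0.0345,0,0.054,0,1],[-0.037,0,0.06,0,1],[-0.0395,0,0.066,0,1]]

```text
clock: 15.8
position: [0.4102, 0.0499, 0.1617]
ee_rot: [-0.0, 1.0, -0.027, 0.0]
contact_force: [-0.4, -0.5, -1.6]
width: 0.0181
gripper_force: 98.5
```

>>> move_arm:
  deltas:
    - [[-0.0015,0,0.0045,0,1],[-0.003,0,0.009,0,1],[-0.0045,0,0.013,0,1],[-0.006,0,0.0175,0,1],[-0.007,0,0.022,0,1],[-0.008,0,0.0265,0,1],[-0.009,0,0.0315,0,1],[-0.01,0,0.036,0,1],[-0.011,0,0.0405,0,1],[-0.0115,0,0.045,0,1],[-0.012,0,0.0495,0,1],[-0.0125,0,0.0545,0,1]]

```text
clock: 17.0
position: [0.4003, 0.0505, 0.1182]
ee_rot: [-0.0, 1.0, -0.027, -0.0]
contact_force: [-0.9, 0.4, -2.0]
width: 0.0178
gripper_force: 98.5
```

Run:
```python
from h import *
T=pose();print(T[:3,3].round(4),manip.get_state()['contact_force'])
```

```text
[0.4003 0.0505 0.1182] [-0.89505786  0.37796295 -2.01077656]
```

>>> move_arm:
  deltas:
    - [[0,0,0.003,0,1],[0,0,0.006,0,1],[0,0,0.009,0,1],[0,0,0.012,0,1],[0,0,0.0145,0,1],[0,0,0.017,0,1],[0,0,0.0195,0,1],[0,0,0.022,0,1],[0,0,0.024,0,1],[0,0,0.026,0,1],[0,0,0.028,0,1],[0,0,0.03,0,1]]

```text
clock: 18.2
position: [0.4005, 0.0505, 0.0944]
ee_rot: [-0.0, 1.0, -0.027, 0.0]
contact_force: [0.1, 0.4, -1.6]
width: 0.0177
gripper_force: 98.5
```

>>> move_arm:
  deltas:
    - [[0,0,0.0015,0,1],[0,0,0.003,0,1],[0,0,0.0045,0,1],[0,0,0.006,0,1],[0,0,0.006,0,1]]

```text
clock: 18.7
position: [0.4006, 0.0504, 0.09]
ee_rot: [-0.0, 1.0, -0.027, 0.0]
contact_force: [-1.7, -1.0, 1.8]
width: 0.018
gripper_force: 99.2
```

Run:
```python
from h import *
import cv2
T=pose();print(T.round(4),manip.get_state()['contact_force'])
im2=manip.get_image('scene')
cv2.imwrite('pics/s8.png',cv2.resize(im2[140:280,180:390,::-1],(780,520),interpolation=cv2.INTER_CUBIC))
```

```text
[[ 9.985e-01 -5.400e-02  1.000e-03  4.006e-01]
 [-5.400e-02 -9.985e-01  0.000e+00  5.040e-02]
 [ 9.000e-04 -1.000e-04 -1.000e+00  9.000e-02]
 [ 0.000e+00  0.000e+00  0.000e+00  1.000e+00]] [-1.73066707 -1.04907988  1.78775875]
```

View pics/s8.png

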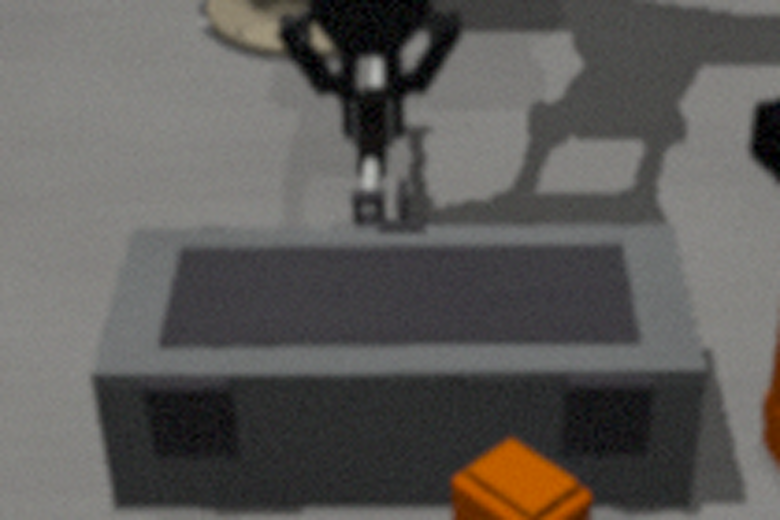

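The lid looks shut on the box, with the hook still in the ring at (405,205). I press a little more to be sure it is fully closed.

>>> move_arm:
  deltas:
    - [[0,0,0.001,0,1],[0,0,0.002,0,1],[0,0,0.003,0,1],[0,0,0.004,0,1],[0,0,0.004,0,1]]

```text
clock: 19.25
position: [0.4009, 0.0504, 0.0867]
ee_rot: [0.0, 1.0, -0.027, 0.001]
contact_force: [-2.3, -1.2, 6.0]
width: 0.0179
gripper_force: 99.5
```

>>> move_arm:
  deltas:
    - [[0,0,-0.005,0,1],[0,0,-0.01,0,1],[0,0,-0.0165,0,1],[0,0,-0.0165,0,1],[0,0,-0.0165,0,1]]

```text
clock: 19.75
position: [0.4001, 0.0505, 0.0996]
ee_rot: [-0.0, 1.0, -0.027, -0.0]
contact_force: [-0.1, -0.1, -2.6]
width: 0.0179
gripper_force: 98.5
```

>>> move_arm:
  deltas:
    - [[0,0.01,0,0,1],[0,0.02,0,0,1],[0,0.03,0,0,1],[0,0.04,0,0,1],[0,0.055,0,0,1],[0,0.07,0,0,1],[0,0.085,0,0,1],[0,0.1,0,0,1],[0,0.1,0,0,1]]

```text
clock: 20.65
position: [0.3962, -0.0309, 0.0997]
ee_rot: [0.0, 1.0, -0.028, 0.0]
contact_force: [-0.5, -0.4, -2.6]
width: 0.0179
gripper_force: 98.5
```

Run:
```python
from h import *
import cv2
T=pose();print(T.round(4),manip.get_state()['contact_force'])
im2=manip.get_image('scene');im=manip.get_image('top')
cv2.imwrite('pics/s9.png',np.vstack([cv2.resize(im2[150:240,180:400,::-1],(733,300),interpolation=cv2.INTER_CUBIC),cv2.resize(im[130:220,210:430,::-1],(733,300),interpolation=cv2.INTER_CUBIC)]))
tc=T[:3,3];x,y=T[:3,0],-T[:3,1]
for d in(.1285,):
  for w in(0,.049):
    p=tc+d*x+w*y;print(((proj('scene',p)+.5-[180,150])*3.333).round(0),((proj('top',p)+.5-[210,130])*3.333+[0,300]).round(0))
```

```text
[[ 9.984e-01 -5.640e-02  4.000e-04  3.962e-01]
 [-5.640e-02 -9.984e-01 -5.000e-04 -3.090e-02]
 [ 4.000e-04  4.000e-04 -1.000e+00  9.970e-02]
 [ 0.000e+00  0.000e+00  0.000e+00  1.000e+00]] [-0.54889026 -0.42434058 -2.62776866]
[219. 163.] [383. 597.]
[285. 162.] [328. 594.]
```

View pics/s9.png

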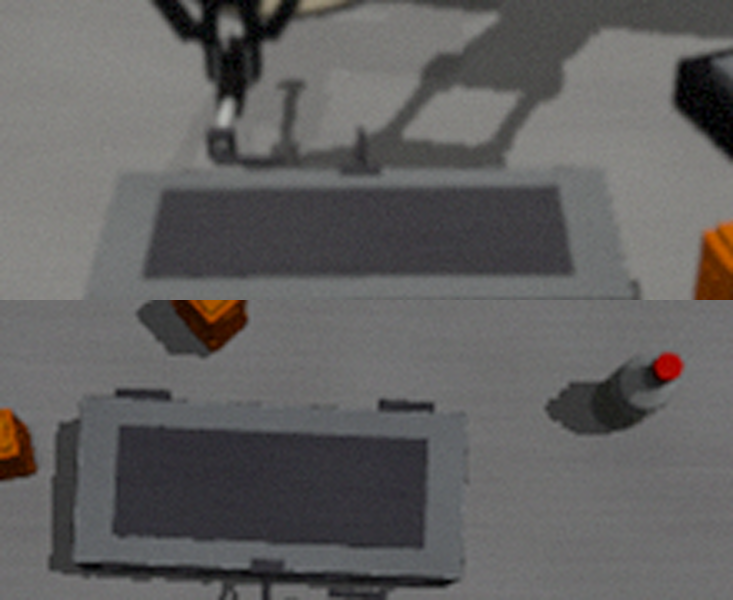

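The pole is clear of the eye and the lid stays shut: in the scene half the ring stands alone at (360,150) and the hook is at (220–280,155). I lay the pole down in free space on the right.

>>> move_arm:
  deltas:
    - [[-0.02,0.02,0,0,1],[-0.02,0.05,0,0,1],[-0.02,0.085,0,0,1],[-0.02,0.12,0,0,1],[-0.02,0.155,0,0,1],[-0.02,0.19,0,0,1],[0,0.225,0,0,1],[0.02,0.26,0.01,0,1],[0.04,0.28,0.03,0,1],[0.055,0.295,0.06,0,1],[0.055,0.295,0.08,0,1],[0.055,0.295,0.09,0,1]]

```text
clock: 21.95
position: [0.4267, -0.2666, 0.026]
ee_rot: [-0.001, 1.0, -0.027, -0.001]
contact_force: [-0.2, 0.2, -2.3]
width: 0.018
gripper_force: 98.6
```

>>> move_arm:
  deltas:
    - [[0,0,0.005,0,1],[0,0,0.009,0,1],[0,0,0.012,0,1],[0,0,0.012,0,1],[0,0,0.012,0,1]]

```text
clock: 22.45
position: [0.4274, -0.2676, 0.0186]
ee_rot: [0.0, 1.0, -0.027, 0.0]
contact_force: [0.6, -0.2, -2.2]
width: 0.0179
gripper_force: 98.6
```

>>> move_arm:
  deltas:
    - [[0,0,0.002,0,1],[0,0,0.004,0,1],[0,0,0.006,0,1],[0,0,0.0075,0,1],[0,0,0.0075,0,1],[0,0,0.0075,0,1]]

```text
clock: 23.05
position: [0.4274, -0.2676, 0.0123]
ee_rot: [0.0, 1.0, -0.027, 0.0]
contact_force: [1.6, 0.0, 1.9]
width: 0.0176
gripper_force: 99.0
```

Contact with the bench, about 4 N. I release gently, wait, then lift away.

>>> move_arm:
  deltas:
    - [[0,0,0,0,0.7],[0,0,0,0,0.6],[0,0,0,0,0.5],[0,0,-0.002,0,0.3],[0,0,-0.004,0,0],[0,0,-0.006,0,-0.5],[0,0,-0.008,0,-1],[0,0,-0.01,0,-1],[0,0,-0.02,0,-1],[0,0,-0.04,0,-1]]
  squeeze: 20

```text
clock: 24.05
position: [0.4265, -0.2669, 0.0439]
ee_rot: [-0.001, 1.0, -0.027, -0.001]
contact_force: [0.5, -1.2, -0.4]
width: 0.0856
gripper_force: 0.0
```

>>> move_arm:
  deltas:
    - [[0,0,-0.03,0,-1],[0,0,-0.08,0,-1],[0,0,-0.13,0,-1],[0,0,-0.18,0,-1],[-0.04,0,-0.2,0,-1],[-0.08,0,-0.2,0,-1],[-0.12,0,-0.2,0,-1],[-0.12,0,-0.2,0,-1],[-0.12,0,-0.2,0,-1]]

```text
clock: 24.95
position: [0.3312, -0.2624, 0.2048]
ee_rot: [0.0, 1.0, -0.028, 0.001]
contact_force: [1.0, -0.8, 0.7]
width: 0.0857
gripper_force: 0.0
```

Run:
```python
from h import *
import cv2
print(manip.get_state()['contact_force'],manip.get_state()['width'])
im2=manip.get_image('scene');im=manip.get_image('top')
cv2.imwrite('pics/f10.png',cv2.resize(np.hstack([im2,im])[:,:,::-1],(800,300),interpolation=cv2.INTER_AREA))
```

```text
[ 1.01651412 -0.79069288  0.65074522] 0.08566041680973308
```

View pics/f10.png

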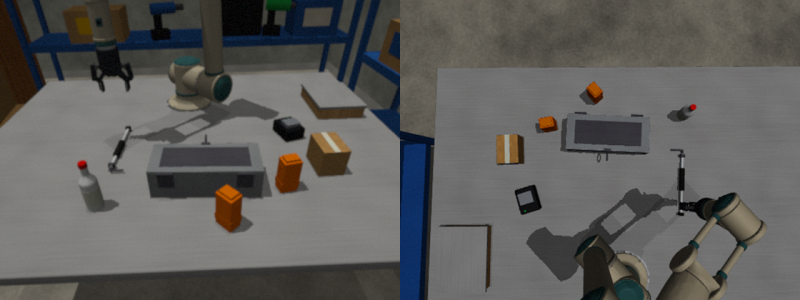

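The lid is shut, the pole lies on the bench at (120,148) in the left half and (682,180) in the right half, and the bystanders are unmoved. I hand in.

```bash
python3 -c "
from rig import manip;print(manip.sign_off())"
```

```text
the job is handed in; nothing more can be done
None
```

The job is handed in at about 25 s of the 72 s allowed: the pack lies on its side in the box, the lid was led down and pressed shut with the hook, and the pole is unhooked and lying on the bench with the other things where they were.

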